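# Centre the sugar pot on its riser

### The job

The little lidded sugar pot has been left near the edge of its round wooden riser. With light taps of the fingertips, pushing it from outside, slide it to the middle so that it stands upright and centred inside the dark inlaid ring, then draw the hand clear. It is narrow-footed and wobbly: do not tip it over or knock it off, do not take it between the fingers or lift it, and leave the riser and everything else where they are.

Things in the scene. Friction and masses are not known exactly. Their poses are not given: they have to be found in the camera images.
- sugar_pot: Loose stoneware sugar pot, 69 mm tall, about 0.16 kg, heavy lid. Origin: centre of its underside, z up its axis (yaw means nothing). Glazed foot 20 mm across, 8 mm high; straight barrel 48 mm across from 8 to 42 mm up; white lid to 54 mm. It slides on the riser (friction about 0.3, varies) if pushed at 20 mm/s low on the barrel, 10 to 18 mm above its underside; pushed high or fast it can tip.
- riser_top (a point): Centre of the flat top of the sugar pot's riser, 40 mm above the table: where the pot's foot belongs. A thin dark ring, 62 mm inside and 66 mm outside diameter, is inlaid round it, flush. At the start the pot stands 20 to 35 mm off this centre, in any direction, wholly on the top.
- riser: The sugar pot's riser: a loose, heavy (0.9 kg) round wooden stand 40 mm high; top disc 124 mm across, 8 mm thick, neck 72 mm, foot 100 mm across. Origin at the centre of its underside, on the table.
- riser_b: A second, identical riser on the other side (left or right varies), carrying the milk jug. Origin at the centre of its underside. Leave alone.
- milk_jug: White open milk jug, 85 mm tall, 60 mm across with a handle to its own +y, standing on the other riser. Origin at the centre of its underside. Leave alone.
- stirrer_cup: Open paper cup, 92 mm tall, 72 mm across the rim, with black stirrers that reach 130 mm above the table, standing between the two risers. Origin under its centre. Leave alone.
- cup_stack: Four white foam cups stacked upside down, 138 mm tall, 82 mm across, beyond the risers. Origin under its centre. Leave alone.
- cup_single: One white foam cup upside down, 90 mm tall, 82 mm across, nearer the robot than the risers. Origin under its centre. Leave alone.
- candy_bowl: Clear bowl, 110 mm across, 55 mm tall, beyond the risers. Origin under its centre. Leave alone.
- honey_jar: Amber jar with a brass-coloured cap, 60 mm across, 85 mm tall, beyond the risers. Origin under its centre. Leave alone.
- spoon: Metal spoon lying on the table to the robot's right, near the robot. Leave alone.
- pot_knob (a point): Top of the 14 mm round knob on the pot's lid, 69 mm above the pot's underside, on its axis.
There are look-alikes about, which are no part of the job. What is shaped like the riser but green or purple is not meant. Leave any blue look-alike of the sugar_pot alone.

How it is judged:
At the end, for the whole second after the job is handed in: The sugar pot stands upright (within 3 degrees) and still on its riser's top, its axis within 8 mm of the riser's centre; the riser and every bystander are within 15 mm of where they started (horizontal distance between sugar_pot and riser_top below 0.008 m and z of sugar_pot in the frame of riser_top between -0.003 and 0.003 m and angle between sugar_pot's own z axis and vertical below 0.05 rad and linear speed of sugar_pot below 0.01 m/s and distance of each of riser, milk_jug, riser_b, stirrer_cup, cup_stack, cup_single, candy_bowl, honey_jar, spoon from where it was at the start of the episode below 0.015 m); the robot touches nothing.
It fails at once if the pot is tipped more than 17 degrees or falls off the riser (angle between sugar_pot's own z axis and vertical above 0.3 rad or z of sugar_pot in the frame of riser_top below -0.01 m).
It fails at once if the pot is lifted off the riser (underside more than 10 mm above the top) (z of sugar_pot in the frame of riser_top above 0.01 m).
It fails at once if the fingers are put round the pot: the point between the fingertips comes within 16 mm of its axis below the top of its knob (horizontal distance between the grasp point and sugar_pot below 0.016 m and z of the grasp point in the frame of sugar_pot below 0.069 m).
It fails at once if the pot is struck or pressed hard (over 15 N) (contact force between the fingers and sugar_pot above 15 N).
It fails at once if the riser or a bystander is shifted more than 15 mm (distance of any of riser, milk_jug, riser_b, stirrer_cup, cup_stack, cup_single, candy_bowl, honey_jar, spoon from where it was at the start of the episode above 0.015 m).
It also fails if it takes over 42 s, if anything falls off the work surface, if the arm or the gripper's body presses on something with over 40 N, if the wrist force passes 120 N, or if a joint passes its speed limit or range.

### The arm

A 6-joint arm with a two-finger parallel gripper is mounted at the origin on the work surface. World frame = base frame: x ahead of the robot, y to its left, z up, the work surface at z = 0. Lengths are in m, angles in rad, forces in N, time in s.
With the tool pointing down it reaches from about 0.225 to 0.875 m from the base axis. Payload 3.4 kg.
Tool frame: the origin (TCP) lies on the centre line of the jaws, within the pads' length; the fingertips stand 17 mm ahead of it and the grasp point (between the pads) lies 2 mm behind it (nose_length is the distance from the TCP to the fingertips, in m); z points along the fingers, y is the line along which they close (so a half turn about z gives the same grasp; the last joint's range is limited). The gripper opens to 85 mm and grips with 20 to 120 N. Pads are 22 mm wide; open, the fingers measure 114 mm over their backs; the gripper's body (76 mm by 85 mm) begins 54 mm behind the grasp point. The pads swing forward as they close: fully open they stand 13 mm farther back than shut.
Start: joints at [1.043, 0.276, 1.505, -0, 1.361, -0.121], TCP at [0.228, 0.528, 0.248] pointing down, gripper open.
Joint ranges: [-2.89, 2.89], [-0.75, 2.08], [0.22, 2.7], [-1.18, 4.32], [0.11, 2.71], [-2.7, 2.7]. Speed limits (rad/s): [2.57, 2.57, 3.14, 3.14, 3.14, 3.14].

### API

Orientations are given as a unit quaternion [w, x, y, z].
In Python, from rig import get_state, get_image, sign_off, find_in, place_of, nose_length gives the robot as it stands.
- The arm moves only by the tool apply_moves, never from a script. Its argument "deltas" is one flat list of numbers, 5 for each row, row after row: the finger opening in mm, from 0 to 85.4, then the shift along the tool's x, y, z in mm, then the turn about the tool's z in degrees. A call has 1 to 12 rows; each row is the pose to reach, as a shift and turn from the pose commanded when the call began, along the tool's axes at that moment; what a row does not reach only later rows make up. A row lasts 1/12 s, in which the tool goes at most 41.7 mm and 7.16 degrees, less where a joint would pass 70% of its speed; a pose out of reach is approached as far as the arm can. A call with a gripper value outside its range is refused whole. The fingers move at their own pace and stop on an object; "squeeze" is the grip in N (left out, the last holds). Time passes only in rows, so rows that repeat a pose let the fingers close. It gives the time, the measured TCP pose, the force, the opening and the grip force at its end, in the units of the state.
- get_state(): the state, without advancing time (a new reading comes with each control period).
- get_image(name): name is "scene" or "top"; returns a dict with "frame" (420x560x3 uint8, red, green, blue), "K" (3x3 intrinsics, pixels), "position" and "orientation" of the camera in the world. Camera axes: x right, y down, z forward; pixel columns grow to the right and rows downward; lengths in m; the calibration is good to about 2 mm. A picture is of the moment at which its call begins. There is no depth.
- sign_off(): hands the job in; it is judged then, once.
Trained networks look in a picture, given as the dict that the camera call returned (one of the last four; its "shot" number tells which), for a name from the list of things; names that differ only in an ending like _2 or _b are one class to them, and where a whole thing is asked for, a point or a joint stands for the part that bears it (a point fixed in the world has none). Each returns a list of dicts, best first, with "score" (0 to 1); they miss things now and then, are a little off and sometimes report something else, mostly with a low value. They report only what shows in the picture. A call takes as long as a camera call. They do not tell look-alikes from the thing itself.
- find_in(query, picture): "point" ([column, row] in pixels, amid what is visible of it).
- place_of(query, picture): "point" ([column, row] in pixels: a listed point, or the origin of a listed thing).
The state is a dict: "clock": time; "qpos": joint angles; "qd": joint speeds; "effort": joint torques, N m; "position": TCP position; "ee_rot": TCP orientation; "contact_force": force on the tool from outside, world axes, zero at the start; "moment": the same for the moment, N m; "width": finger opening in m; "gripper_force": force on a finger pad.
Only numpy, scipy, OpenCV 4.12 (cv2) and the standard library are available. Lean on these libraries where they do the work, as an engineer would, in place of code of your own. Each camera call takes 0.05 s, during which the arm holds its last target. There are 200 camera calls.

## Working session

There is one attempt and no reset: what is moved stays moved. The work goes in short steps, Python scripts to look and compute and a tool call to move; the robot and the scene stay as the last step left them, time stands still between calls to the robot, and variables do not carry over. Pictures are saved under pics/ and viewed, at most 10 in all, crops included, and the job is handed in when it is done.

Besides the shell and the picture viewer there is one more tool, called after ">>>" as a command line: name --argument value ..., lists and objects as JSON in quotes. apply_moves: Moves the arm, as the interface text tells. Its arguments: {"type":"object","properties":{"deltas":{"type":"array"},"squeeze":{"type":"number"}},"required":["deltas"]}

```bash
mkdir -p pics; cat > h.py <<'E'
import numpy as np, cv2
from rig import *
from scipy.spatial.transform import Rotation as R
def rot(q): return R.from_quat([q[1],q[2],q[3],q[0]]).as_matrix()
def ray(im,p,z):
    d=rot(im["orientation"])@np.linalg.inv(im["K"])@np.array([p[0],p[1],1.]); c=np.array(im["position"])
    return c+d*(z-c[2])/d[2]
def proj(im,P):
    u=im["K"]@(rot(im["orientation"]).T@(np.array(P)-im["position"])); return u[:2]/u[2]
def save(im,n): cv2.imwrite(f"pics/{n}.png",im["frame"][:,:,::-1])
E
python3 - <<'E'
from h import *
s=get_state(); print(s["position"],s["ee_rot"],s["width"],nose_length)
H={"sugar_pot":.04,"riser_top":.04,"riser":0,"milk_jug":.04,"stirrer_cup":0,"cup_stack":0,"cup_single":0,"candy_bowl":0,"honey_jar":0,"spoon":0,"pot_knob":.109}
for n in ["top","scene"]:
    im=get_image(n); save(im,n+"0"); print(n,im["position"])
    for q,z in H.items():
        for d in place_of(q,im)[:4]: print(q,round(d["score"],2),np.round(d["point"],1),np.round(ray(im,d["point"],z)[:2],4))
E
```

```text
[0.22726233 0.52764839 0.24743014] [-2.94956599e-04  2.01999997e-01  9.79385096e-01 -8.64990323e-04] 0.08518684000166653 0.017
top [0.45921291 0.07793294 1.379108  ]
sugar_pot 0.57 [257.4 215.4] [0.5628 0.1049]
sugar_pot 0.55 [199.3 196.3] [0.6124 0.2512]
riser_top 0.93 [126.6 257.7] [0.4598 0.4316]
riser_top 0.62 [209.4 286.3] [0.3871 0.2253]
riser 0.94 [194.6 205.1] [0.5941 0.2684]
riser 0.82 [131.4 259.1] [0.4562 0.4299]
riser 0.78 [371.9 219.9] [ 0.5515 -0.1914]
riser 0.64 [210.3 283.3] [0.3926 0.2274]
milk_jug 0.72 [374.9 217.7] [ 0.5544 -0.1913]
stirrer_cup 0.86 [301.7 219.4] [ 0.5545 -0.0091]
cup_stack 0.94 [300.9 145.2] [ 0.7498 -0.0098]
cup_single 0.68 [304.6 290.7] [ 0.3714 -0.0139]
honey_jar 0.94 [375.3 141.7] [ 0.7577 -0.2059]
spoon 0.72 [407.9 293.5] [ 0.3616 -0.2789]
pot_knob 0.9 [197.2 192.5] [0.6137 0.2473]
pot_knob 0.76 [258.4 210.6] [0.5689 0.1011]
pot_knob 0.69 [375.4 140.8] [ 0.7363 -0.1837]
scene [ 1.09689537 -0.54418098  1.0439776 ]
sugar_pot 0.84 [285.5 237.5] [0.589  0.0806]
sugar_pot 0.72 [341.8 203.5] [0.6231 0.261 ]
riser_top 0.97 [265.4 173. ] [0.404  0.2119]
riser_top 0.65 [333.1 196.8] [0.5922 0.2647]
riser_top 0.63 [334.3 140.8] [0.4613 0.4408]
riser_top 0.4 [338.9 204.1] [0.6188 0.2544]
riser 0.94 [262.8 179.9] [0.3894 0.2171]
riser 0.89 [334.1 153.1] [0.4684 0.4367]
riser 0.86 [197.4 315.9] [ 0.5693 -0.1947]
riser 0.55 [331.1 208.3] [0.5935 0.2604]
milk_jug 0.6 [193.9 304.4] [ 0.563  -0.1936]
stirrer_cup 0.77 [250.9 262.9] [ 0.5581 -0.0096]
stirrer_cup 0.3 [191.4 306.8] [ 0.5421 -0.1877]
cup_stack 0.77 [309.6 312.9] [ 0.7508 -0.0221]
cup_single 0.65 [194.3 228.3] [ 0.3776 -0.0268]
cup_single 0.58 [338.6 201. ] [0.5924 0.2946]
candy_bowl 0.91 [365.6 272. ] [0.7799 0.1538]
honey_jar 0.88 [255.5 376.6] [ 0.7626 -0.2126]
spoon 0.6 [109.5 288.9] [ 0.3669 -0.2807]
pot_knob 0.84 [340.2 189.8] [0.6255 0.2393]
pot_knob 0.69 [285.4 218.8] [0.5875 0.0794]
```

View pics/top0.png

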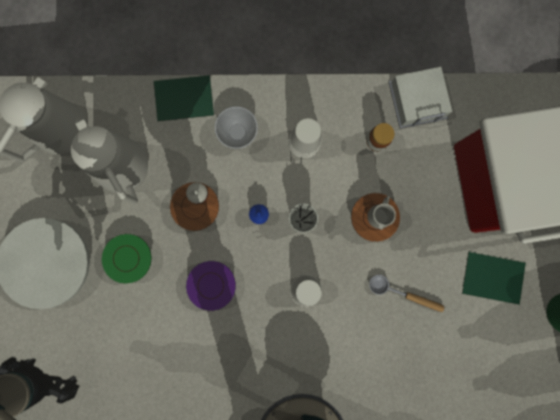

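View pics/scene0.png

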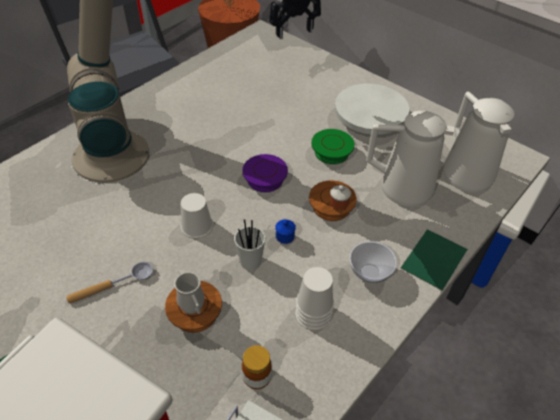

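Candidates for the pot are the blue pot at top (258,214), standing on the table, and the white-lidded pot at (198,193) on the wooden riser. The second one fits. For the riser, green (127,258) and purple (211,286) are decoys. The wooden disc at (194,207) carries the pot, and the one at (375,218) carries the jug. I'll confirm this with an enlarged crop and refine the measurement.

```bash
cat >> h.py <<'E'
from scipy.optimize import least_squares
def brown(im):
    h=cv2.cvtColor(im["frame"],cv2.COLOR_RGB2HSV)
    return ((h[:,:,0]<18)&(h[:,:,1]>110)&(h[:,:,2]>35)).astype(np.uint8)
def riserfit(im,guess=(.592,.266)):
    m=brown(im); n,l,st,c=cv2.connectedComponentsWithStats(m)
    g=proj(im,[*guess,.04]); k=min((i for i in range(1,n) if st[i,4]>150),key=lambda i:np.hypot(*(c[i]-g)))
    cnt=max(cv2.findContours((l==k).astype(np.uint8),cv2.RETR_EXTERNAL,cv2.CHAIN_APPROX_NONE)[0],key=len)[:,0]
    P=np.array([ray(im,p,.04)[:2] for p in cnt])
    f=lambda x:np.hypot(*(P-x[:2]).T)-.062
    r=least_squares(f,guess,loss="soft_l1",f_scale=.0015)
    return r.x,np.median(np.abs(f(r.x))),st[k]
def overlay(im,c,pot,name,w=50,s=8):
    a=im["frame"][:,:,::-1]; u=proj(im,[*c,.05]).astype(int)-w//2-5; w+=10
    b=cv2.resize(a[u[1]:u[1]+w,u[0]:u[0]+w],None,fx=s,fy=s,interpolation=cv2.INTER_CUBIC)
    b=cv2.convertScaleAbs(b,alpha=1.6)
    def circ(cc,r,z,col):
        t=np.linspace(0,2*np.pi,60); q=np.array([proj(im,[cc[0]+r*np.cos(k),cc[1]+r*np.sin(k),z]) for k in t])
        cv2.polylines(b,[((q-u+.5)*s).astype(np.int32)],True,col,1)
    circ(c,.062,.04,(0,255,0));circ(c,.032,.04,(0,255,0))
    circ(pot,.024,.082,(255,255,0));circ(pot,.024,.048,(255,0,0));circ(pot,.007,.105,(0,0,255))
    return b
E
python3 - <<'E'
from h import *
B=[];Rs=[];Ks=[]
ims=[get_image(n) for n in ("top","scene")]
for im in ims:
    r=riserfit(im); print(r); Rs.append(r[0])
    k=[d for d in place_of("pot_knob",im)]; k=[ray(im,d["point"],.109)[:2] for d in k]
    k=min(k,key=lambda p:np.hypot(*(p-r[0])));print(k);Ks.append(k)
for im in ims: B.append(overlay(im,np.mean(Rs,0),np.mean(Ks,0),"x",s=6))
cv2.imwrite("pics/ov1.png",np.hstack(B)); print(B[0].shape)
E
```

```text
(array([0.58406609, 0.26501154]), np.float64(0.005190224447310848), array([ 171,  184,   47,   46, 1370], dtype=int32))
[0.61659558 0.24968854]
(array([0.59420513, 0.25798803]), np.float64(0.0025874148508037917), array([ 309,  181,   47,   40, 1177], dtype=int32))
[0.6207683  0.24639972]
(360, 360, 3)
```

View pics/ov1.png

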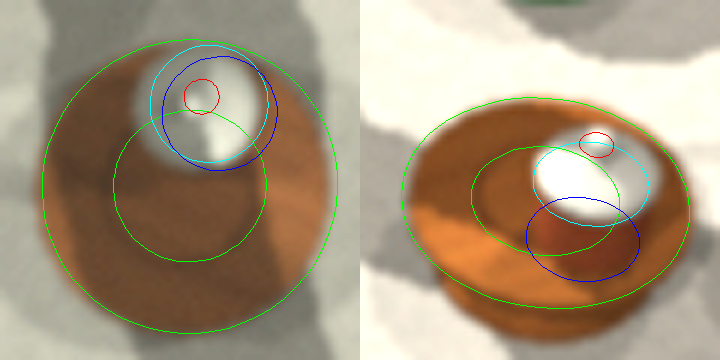

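The crop confirms it: the white-lidded pot stands near the upper (far) edge of the wooden riser, with the lid at about (196,105) in the left panel and (596,178) in the right. Next I'll refine the fits with edge templates.

```bash
cat >> h.py <<'E'
def rect(im,c,z,half=.09,s=2000):
    n=int(2*half*s); q=[(-half,-half),(half,-half),(half,half),(-half,half)]
    src=np.float32([proj(im,[c[0]+a,c[1]+b,z]) for a,b in q]); dst=np.float32([[0,0],[n,0],[n,n],[0,n]])
    return cv2.warpPerspective(im["frame"],cv2.getPerspectiveTransform(src,dst),(n,n),flags=cv2.INTER_CUBIC)
def circfit(im,c,z,r,chan,sign,span=.014,sel=None,s=2000):
    """best centre: mean signed radial step of channel across circle radius r"""
    a=cv2.GaussianBlur(chan(rect(im,c,z)).astype(np.float32),(0,0),2); o=a.shape[0]/2
    t=np.linspace(0,2*np.pi,120,endpoint=False); d=np.c_[np.cos(t),np.sin(t)]
    if sel is not None: d=d[d@np.array(sel)>-.25]
    best=(-1e9,)
    for dx in np.arange(-span,span,.0005):
        for dy in np.arange(-span,span,.0005):
            f=lambda rr:cv2.remap(a,(((d[:,0]*rr+dx)*s+o)).astype(np.float32)[None],(((d[:,1]*rr+dy)*s+o)).astype(np.float32)[None],1)[0]
            v=np.mean(np.clip(sign*(f(r-.003)-f(r+.003)),-40,40))
            if v>best[0]: best=(v,c[0]+dx,c[1]+dy)
    return best
sat=lambda a:cv2.cvtColor(np.clip(a,0,255).astype(np.uint8),cv2.COLOR_RGB2HSV)[:,:,1]
def measure(im,rc=(.59,.264),pc=(.616,.25),pz=.086,pr=.024):
    away=np.array(rc)-im["position"][:2]; away/=np.hypot(*away)
    sel=away if np.hypot(*(np.array(rc)-im["position"][:2]))>.4 else None
    return circfit(im,rc,.04,.062,sat,1,sel=sel),circfit(im,pc,pz,pr,sat,-1)
E
python3 - <<'E'
from h import *
B=[]
for n in ("top","scene"):
    im=get_image(n); r,p=measure(im); r=np.array(r);p=np.array(p)
    print(n,r,p,"offset",p[1:]-r[1:]); B.append(overlay(im,r[1:],p[1:],"x",s=6))
cv2.imwrite("pics/ov2.png",np.hstack(B))
E
```

```text
top [38.19763947  0.59        0.264     ] [36.3882637  0.6155     0.252    ] offset [ 0.0255 -0.012 ]
scene [40.      0.5885  0.262 ] [40.      0.6185  0.2505] offset [ 0.03   -0.0115]
```

View pics/ov2.png

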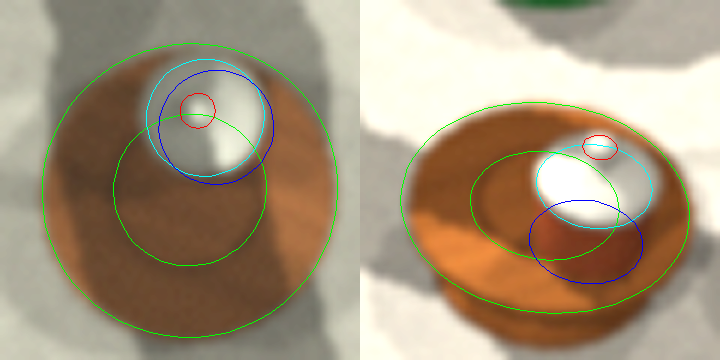

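>>> apply_moves --deltas '[24,-30,-6,0,0,24,-65,-13,0,0,24,-100,-20,0,0,24,-135,-27,0,0,24,-170,-34,0,0,24,-205,-41,0,0,24,-240,-48,0,0,24,-275,-55,0,0,24,-310,-62,0,0,24,-345,-68,0,0,24,-375,-74,0,0,24,-400,-80,0,0]' --squeeze 20

```text
clock: 2.5
position: [0.5654, 0.2947, 0.2482]
ee_rot: [0.0, 0.203, 0.979, -0.0]
contact_force: [1.2, 0.2, 0.9]
width: 0.0238
gripper_force: 0.0
```

>>> apply_moves --deltas '[24,-30,-5,10,0,24,-60,-10,30,0,24,-90,-15,50,0,24,-110,-18,70,0,24,-120,-20,90,0,24,-122,-20,100,0,24,-122,-20,100,0,24,-122,-20,100,0]'

```text
clock: 3.17
position: [0.6666, 0.2302, 0.148]
ee_rot: [-0.001, 0.202, 0.979, -0.0]
contact_force: [0.4, -0.6, -0.3]
width: 0.0242
gripper_force: 0.0
```

```bash
python3 - <<'E'
from h import *
s=get_state(); print(s["clock"],s["position"],s["ee_rot"],s["width"],s["contact_force"])
M=rot(s["ee_rot"]);p=np.array(s["position"]);B=[]
for n in ("top","scene"):
    im=get_image(n); u=proj(im,p).astype(int)-[40,50]
    b=cv2.convertScaleAbs(cv2.resize(im["frame"][u[1]:u[1]+90,u[0]:u[0]+80,::-1],None,fx=5,fy=5,interpolation=cv2.INTER_CUBIC),alpha=1.3)
    for k,c in ((0,(0,0,255)),(.004,(0,255,255)),(.017,(0,255,0))):
        for y in(-.0195,.0195):
            q=proj(im,p+M@[0,y,k]); cv2.circle(b,tuple(((q-u+.5)*5).astype(int)),2,c,-1)
    B.append(b)
cv2.imwrite("pics/tip.png",np.hstack(B))
E
```

```text
3.1667 [0.66664412 0.2301763  0.14804476] [-8.25523267e-04  2.01921554e-01  9.79401349e-01 -4.92656688e-05] 0.02417199464351041 [ 0.35237152 -0.58082018 -0.26381754]
```

View pics/tip.png

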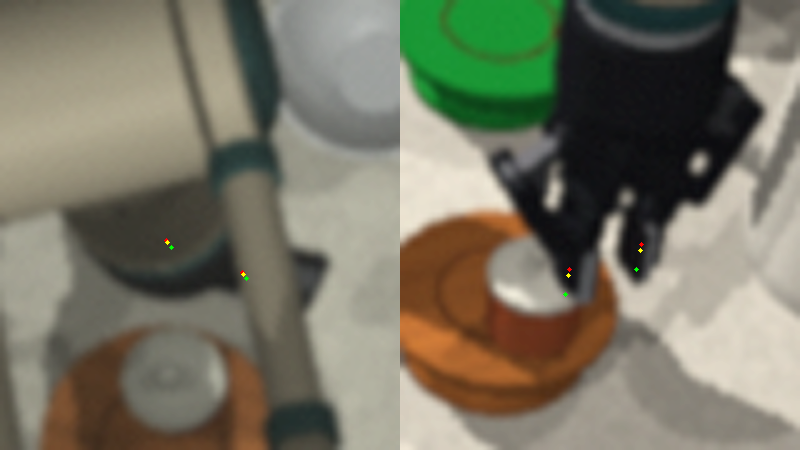

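The tips sit at the predicted spots, at (566,294) and (637,270) in the right panel, so the 17 mm nose length holds. The pot is ahead and clear of them. Descending now.

>>> apply_moves --deltas '[24,0,0,25,0,24,0,0,50,0,24,0,0,68,0,24,2,0,77,0,24,6,0,78,0,24,9,0,78,0,24,12,0,78,0,24,14,0,78,0,24,14,0,78,0]'

```text
clock: 4.02
position: [0.6547, 0.2359, 0.072]
ee_rot: [0.001, 0.202, 0.979, 0.001]
contact_force: [-0.2, 0.1, 0.3]
width: 0.024
gripper_force: 0.0
```

```bash
cat > chk.py <<'E'
from h import *
import sys
pc=[float(v) for v in sys.argv[2:4]]
s=get_state(); print(s["clock"],s["position"],s["contact_force"])
M=rot(s["ee_rot"]);p=np.array(s["position"]);B=[]
for n in ("top","scene"):
    im=get_image(n); r,q=measure(im,pc=pc); r=np.array(r[1:]);q=np.array(q[1:])
    k=[ray(im,d["point"],.109)[:2] for d in place_of("pot_knob",im)]
    k=min(k,key=lambda v:np.hypot(*(v-q))) if k else q
    f=lambda w:np.round((M.T@[*(w-p[:2]),0])[:2]*1000,1)
    print(n,"riser",r,"lid",q,"knob",k,"tool frame: riser",f(r),"lid",f(q),"knob",f(k))
    B.append(overlay(im,[.589,.263],q,"",s=6))
cv2.imwrite(f"pics/{sys.argv[1]}.png",np.hstack(B))
E
python3 chk.py a1 .617 .251
```

```text
4.0167 [0.65468522 0.23587519 0.07196803] [-0.21550834  0.11317998  0.27615419]
top riser [0.5885 0.2675] lid [0.6175 0.252 ] knob [0.6185357  0.25089241] tool frame: riser [73.3  2.9] lid [40.5  0.1] knob [39.1 -0.5]
scene riser [0.5885 0.2615] lid [0.611 0.24 ] knob [0.58681369 0.07835079] tool frame: riser [70.9 -2.6] lid [ 41.8 -13.5] knob [ 1.000e-01 -1.715e+02]
```

View pics/a1.png

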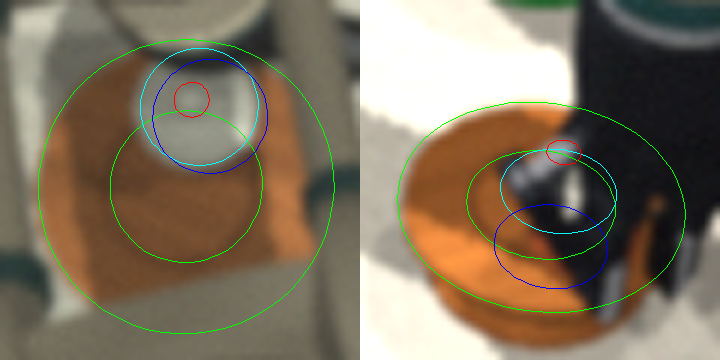

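The top view (left) shows the pot unmoved, with its lid at about (200,107). The scene view is blocked by the hand. The tips are level with the pot's lower barrel and about 8 mm short of it. Pushing slowly.

>>> apply_moves --deltas '[24,1.5,0,1,0,24,3,0,2,0,24,4.5,0,2,0,24,6,0,2,0,24,7.5,0,2,0,24,9,0,2,0,24,10.5,0,2,0,24,12,0,2,0,24,13.5,0,2,0,24,15,0,2,0,24,16.5,0,2,0,24,18,0,2,0]'

```text
clock: 5.22
position: [0.6379, 0.2424, 0.0684]
ee_rot: [0.0, 0.202, 0.979, -0.0]
contact_force: [0.2, -0.6, 0.5]
width: 0.0237
gripper_force: 0.3
```

```bash
python3 chk.py a2 .610 .255
```

```text
5.2167 [0.63789336 0.24239383 0.06837178] [ 0.24607458 -0.58880231  0.46347869]
top riser [0.591  0.2605] lid [0.6015 0.254 ] knob [0.61345411 0.24895854] tool frame: riser [50.2 -1.9] lid [38.  -3.7] knob [25.  -3.6]
scene riser [0.5905 0.259 ] lid [0.596 0.245] knob [0.60794868 0.24952794] tool frame: riser [50.1 -3.5] lid [ 39.5 -14.2] knob [30.3 -5.3]
```

View pics/a2.png

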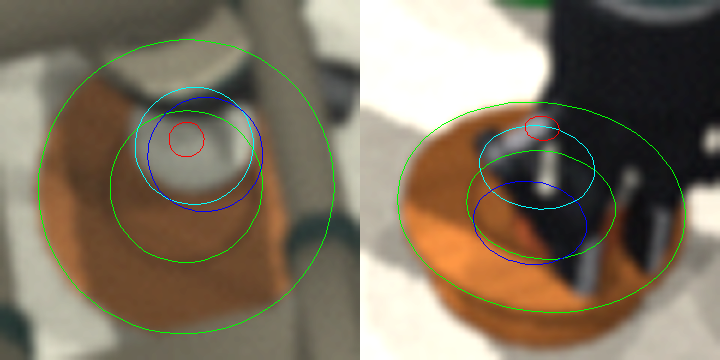

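The pot has slid about 9 mm upright. In the top view the lid centre is now at about (194,128), cradled by the fingertips. Continuing.

>>> apply_moves --deltas '[24,1.5,0,0,0,24,3,0,0,0,24,4.5,0,0,0,24,6,0,0,0,24,7.5,0,0,0,24,9,0,0,0,24,10.5,0,0,0,24,12,0,0,0,24,13.5,0,0,0,24,15,0,0,0,24,16.5,0,0,0,24,17.5,0,0,0]'

```text
clock: 6.42
position: [0.6217, 0.2494, 0.0683]
ee_rot: [-0.0, 0.202, 0.979, 0.0]
contact_force: [1.0, -0.9, -0.5]
width: 0.0243
gripper_force: 0.3
```

>>> apply_moves --deltas '[24,-2,0,0,0,24,-6,0,0,0,24,-14,0,0,0,24,-30,0,0,0,24,-50,0,0,0,24,-70,0,-10,0,24,-80,0,-35,0,24,-85,0,-70,0,24,-90,0,-100,0,24,-90,0,-130,0,24,-90,0,-160,0,24,-90,0,-180,0]'

```text
clock: 7.42
position: [0.7062, 0.2132, 0.2519]
ee_rot: [0.002, 0.202, 0.979, 0.001]
contact_force: [-0.1, 0.3, 0.3]
width: 0.0239
gripper_force: 0.0
```

```bash
sed -i 's/clip(sign\*(f(r-.003)-f(r+.003)),-40,40)/clip(sign*(f(r-.003)-f(r+.003)),-90,90)/' h.py; python3 chk.py a3 .592 .262
```

```text
7.4167 [0.70620361 0.2132203  0.25194667] [-0.09251292  0.28083431  0.28003142]
top riser [0.587  0.2645] lid [0.595  0.2615] knob [0.59230682 0.25365004] tool frame: riser [129.8  -0.2] lid [121.2   0.3] knob [120.6  -8. ]
scene riser [0.591 0.263] lid [0.596 0.257] knob [0.59905638 0.25591382] tool frame: riser [1.255e+02 1.000e-01] lid [118.5  -3.5] knob [115.3  -3.3]
```

View pics/a3.png

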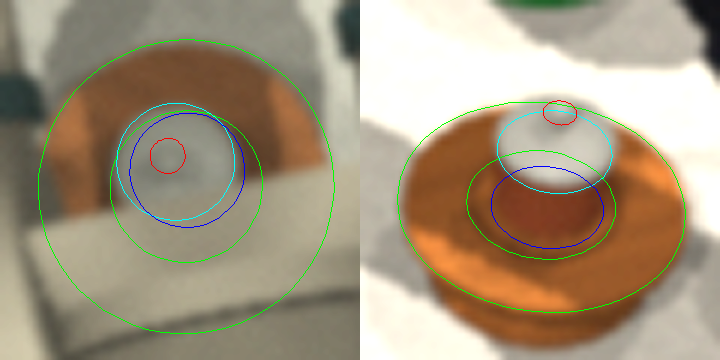

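The pot is upright. In the right panel its lid is at (557,146), about 5–7 mm short of centre along the push line. One more gentle tap.

>>> apply_moves --deltas '[24,0,1,30,0,24,0,1,60,0,24,0,1,90,0,24,5,1,120,0,24,12,1,150,0,24,25,1,170,0,24,40,1,180,0,24,55,1,182,0,24,65,1,182,0,24,74,1,182,0,24,80,1,182,0,24,80,1,182,0]'

```text
clock: 8.62
position: [0.6306, 0.2468, 0.0666]
ee_rot: [-0.0, 0.202, 0.979, 0.0]
contact_force: [0.4, 0.6, -0.7]
width: 0.024
gripper_force: 0.0
```

>>> apply_moves --deltas '[24,2,0,0,0,24,4,0,0,0,24,5.5,0,0,0,24,7,0,0,0,24,8.5,0,0,0,24,10,0,0,0,24,11.5,0,0,0,24,13,0,0,0,24,14.5,0,0,0,24,16,0,0,0,24,16,0,0,0]'

```text
clock: 9.53
position: [0.6165, 0.2528, 0.0663]
ee_rot: [-0.0, 0.202, 0.979, 0.0]
contact_force: [-0.6, -0.9, -1.2]
width: 0.0239
gripper_force: 0.2
```

>>> apply_moves --deltas '[24,-2,0,0,0,24,-6,0,0,0,24,-14,0,0,0,24,-30,0,0,0,24,-50,0,0,0,24,-70,0,-10,0,24,-80,0,-35,0,24,-85,0,-70,0,24,-90,0,-100,0,24,-90,0,-130,0,24,-90,0,-160,0,24,-90,0,-180,0]'

```text
clock: 10.53
position: [0.7011, 0.2165, 0.2499]
ee_rot: [0.002, 0.202, 0.979, 0.001]
contact_force: [0.6, 0.9, 0.2]
width: 0.024
gripper_force: 0.0
```

>>> apply_moves --deltas '[24,0,-30,0,0,24,0,-65,0,0,24,0,-100,0,0,24,0,-135,0,0,24,0,-170,0,0,24,0,-205,0,0,24,0,-230,0,0,24,0,-250,0,0,24,0,-250,0,0]'

```text
clock: 11.28
position: [0.5994, -0.0168, 0.2467]
ee_rot: [-0.0, 0.204, 0.979, -0.001]
contact_force: [-0.2, -0.1, 0.2]
width: 0.0239
gripper_force: 0.0
```

```bash
python3 chk.py a4 .59 .262
```

```text
11.2833 [ 0.59940647 -0.01680213  0.2466584 ] [-0.17414422 -0.13733787  0.16260611]
top riser [0.588  0.2645] lid [0.586  0.2645] knob [0.58179276 0.26004576] tool frame: riser [122.8 253.3] lid [124.7 252.5] knob [126.7 246.8]
scene riser [0.5915 0.263 ] lid [0.594 0.257] knob [0.58247518 0.26164246] tool frame: riser [119.  253.4] lid [114.3 248.9] knob [126.7 248.5]
```

View pics/a4.png

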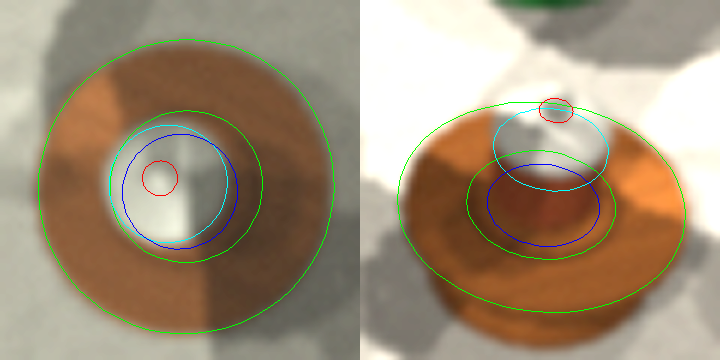

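The top view is unobstructed now and shows the lid at (167,184), centred within about 2 mm. The scene lid fit is spoiled by the white background, so I'll cross-check it using only the camera-facing lid edge.

```bash
python3 - <<'E'
from h import *
for n in ("scene","top"):
    im=get_image(n); c=np.array([.589,.263]); a=c-im["position"][:2]; a/=np.hypot(*a)
    r=circfit(im,c,.04,.062,sat,1,sel=a if n=="scene" else None)
    rr=riserfit(im,(.589,.263))
    for z in (.082,.085,.09):
        for rad in (.024,.025): print(n,z,rad,np.round(circfit(im,c-[.003,0],z,rad,sat,-1,sel=-a if n=="scene" else None),4))
    print("riser",np.round(r,4),rr[:2])
    for q in("sugar_pot","riser_top","riser"):
        print(q,[np.round(ray(im,d["point"],0 if q=="riser" else .04)[:2],4) for d in place_of(q,im) if np.hypot(*(ray(im,d["point"],.04)[:2]-c))<.04])
    print([ (q,np.round(ray(im,d["point"],z)[:2],3)) for q,z in (("milk_jug",.04),("stirrer_cup",0),("candy_bowl",0),("cup_stack",0)) for d in place_of(q,im)[:1]])
E
```

```text
scene 0.082 0.024 [90.     0.589  0.264]
scene 0.082 0.025 [90.      0.5885  0.263 ]
scene 0.085 0.024 [90.      0.5905  0.2615]
scene 0.085 0.025 [90.      0.59    0.2605]
scene 0.09 0.024 [90.      0.593   0.2575]
scene 0.09 0.025 [90.      0.5925  0.256 ]
riser [66.8825  0.5915  0.263 ] (array([0.59913483, 0.25161356]), np.float64(0.005124635484406927))
sugar_pot [array([0.5863, 0.2598])]
riser_top [array([0.5905, 0.2703])]
riser []
[('stirrer_cup', array([ 0.548, -0.021])), ('candy_bowl', array([0.78 , 0.152])), ('cup_stack', array([ 0.751, -0.024]))]
top 0.082 0.024 [71.1224  0.5865  0.2655]
top 0.082 0.025 [84.0325  0.5865  0.265 ]
top 0.085 0.024 [72.0353  0.586   0.265 ]
top 0.085 0.025 [84.7847  0.5865  0.2645]
top 0.09 0.024 [73.7699  0.586   0.264 ]
top 0.09 0.025 [85.5671  0.586   0.2635]
riser [84.3401  0.588   0.2645] (array([0.58844074, 0.26469652]), np.float64(0.003467744405348583))
sugar_pot [array([0.5864, 0.2644])]
riser_top [array([0.5836, 0.2664])]
riser [array([0.586, 0.265])]
[('milk_jug', array([ 0.551, -0.195])), ('stirrer_cup', array([ 0.557, -0.001])), ('candy_bowl', array([0.797, 0.154])), ('cup_stack', array([ 0.748, -0.013]))]
```

Both views put the pot 2–3 mm from the centre, upright, with the hand clear. Handing in.

```bash
python3 -c "
from rig import *
print(sign_off())"
```

```text
the job is handed in; nothing more can be done
None
```

I slid the sugar pot to the middle of its riser and handed the job in. My last measurements put it upright and about 2–3 mm off centre (limit 8 mm), with the hand clear, but sign-off did not return a verdict.

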